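# Lock a clamp stud in the wire-jig's T-slot rail

## Task

Take the orange clamp stud out of its wooden rest, drop its T head through the entry window (the slot's wider end, towards the rest) of the blue T-slot rail and slide it along the slot until it gently meets the stop hidden inside. A few millimetres back from that stop, and only there, the head has room to turn: give the stud a quarter turn either way, without forcing it, so that its grip stands square across the slot and the head is locked, then let go. Leave the teal bead jar, the wire spool and the violet tape roll where they are.

Things in the scene. Friction and masses are not known exactly. Their poses are not given: they have to be found in the camera images.
- stud: Loose clamp stud, 65 mm tall, about 0.12 kg, upright in the wooden rest, head down. Origin: centre of the T head's underside, z up. Steel head 30 mm (x) by 16 mm (y), z 0 to 6, 34 mm over its corners; round neck 11 mm thick, z 6 to 15; round collar 26 mm wide, z 15 to 19, rests on the top of the rest or rail. Turned by pi it is the same.
- stud_grip (a point): Middle of the stud's orange grip, 37 mm above the stud's origin: a flat-sided bar parallel to the head, 30 mm along x, 12 mm thick along y (pinch it across these), from 19 to 55 mm above the stud's origin. A 6 mm steel pin stands 10 mm above it.
- rest: Fixed wooden rest block, 74 mm (x) by 60 mm (y), 22 mm high, with a blind slot 34 mm (x) by 20 mm (y), 18 mm deep, open at the top, that holds the stud's head; the stud's origin is then 7 mm above the worktop. Origin: centre of its underside, on the worktop.
- rail: Fixed rigid blue metal T-slot rail, 230 mm (x) by 56 mm (y), 20 mm high. Origin: centre of its underside, on the worktop; the stud slides towards +x. Top lips z 14 to 20, channel below z 3 to 14, 20 mm wide under the lips: too narrow for the head to turn, except in the hidden pocket. With its collar down on the lips the stud's origin is 5 mm above the rail's.
- rail_window (a point): Centre of the entry window in the lips, 34 mm (x) by 20 mm (y), at x = -70 mm in the rail's frame, level with the rail's top face; axes as rail. It is the slot's wider end, on the robot's right, towards the wooden rest.
- rail_mouth (a point): Start of the slot's mouth at the window's edge, at x = -53 mm in the rail's frame, level with its top. From here to x = 105 mm the mouth is 14 mm wide: only the neck passes. Under the lips, out of sight, is a turning pocket 40 by 40 mm, closed at +x by a rigid dark stop (same dark as the channel). Its centre is anywhere from x = -5 to 75 mm in the rail's frame and not reported: feel for the stop.
- rail_top (a point): Middle of the rail's top face, 20 mm above its origin. The head, lying along the slot, meets the stop with its centre 5 mm past the pocket's centre; drawn about 5 mm (2 to 8 mm) back from contact it turns freely either way. Anywhere else it binds after some 10 degrees.
- jar_2: Loose glass jar of teal beads with a lid, 44 x 43 x 42 mm, a bystander. Origin: centre of its underside.
- spool_0: Loose spool of golden wire, 43 mm in diameter, 22 mm high, a bystander. Origin: centre of its underside.
- tape_roll: Loose roll of violet tape, 62 mm in diameter, 19 mm high, a bystander. Origin: centre of its underside.

How it is judged (in metres and radians):
On the way, in this order (a step that is already met when the one before it is completed fails the run):
1. the T head has been dropped through the entry window, collar down on the rail (y of stud in the frame of rail between -0.006 and 0.006 m and z of stud in the frame of rail between 0 and 0.009 m and angle between stud's own z axis and vertical below 0.15 rad and angle between the x axis of stud and the x axis of rail, either way round below 0.25 rad and x of stud in the frame of rail between -0.08 and -0.05 m), for 0.1 s.
2. the stud has been slid along the slot, well clear of the window, its head still along the slot (y of stud in the frame of rail between -0.006 and 0.006 m and z of stud in the frame of rail between 0 and 0.009 m and angle between stud's own z axis and vertical below 0.15 rad and angle between the x axis of stud and the x axis of rail, either way round below 0.25 rad and x of stud in the frame of rail above -0.025 m), for 0.1 s.
At the end, for the whole second after the job is handed in: The stud is released, at rest and upright (0.15 rad) in the slot, within 6 mm of its centre line, collar within 4 mm of the lips, x -25 to 90 mm in the rail's frame (in the pocket), head and grip square across the slot within 0.26 rad. The three bystanders moved under 30 mm (y of stud in the frame of rail between -0.006 and 0.006 m and z of stud in the frame of rail between 0 and 0.009 m and angle between stud's own z axis and vertical below 0.15 rad and angle between the x axis of stud and the y axis of rail, either way round below 0.26 rad and x of stud in the frame of rail between -0.025 and 0.09 m and linear speed of stud below 0.01 m/s and angular speed of stud below 0.1 rad/s); the robot touches nothing.
It fails at once if the stud is rammed or forced: it presses on the rail or on the stop inside with over 65 N (contact force between stud and rail above 65 N).
It fails at once if a bystander (jar of teal beads, spool of golden wire, violet tape roll) is pushed more than 30 mm (distance of any of jar_2, spool_0, tape_roll from where it was at the start of the episode above 0.03 m).
It also fails if it takes over 45 s, if anything falls off the work surface, if the arm or the gripper's body presses on something with over 40 N, if the wrist force passes 120 N, or if a joint passes its speed limit or range.

## Robot

A 6-joint arm with a two-finger parallel gripper is mounted at the origin on a cart in front of the work surface, level with it; the furniture and walls round the work are solid. World frame = base frame: x ahead of the robot, y to its left, z up, the work surface at z = 0. Lengths are in mm, angles in rad, forces in N, time in s.
With the tool pointing down it reaches from about 300 to 775 mm from the base axis. Payload 14.6 kg.
Tool frame: the origin (TCP) lies on the mounting face of the last link; the fingertips stand 199 mm ahead of it and the grasp point (between the pads) lies 180 mm ahead of it; z points along the fingers, y is the line along which they close (so a half turn about z gives the same grasp; the last joint's range is limited). The gripper opens to 94 mm and grips with 3 to 60 N. Pads are 16 mm wide; open, the fingers measure 119 mm over their backs; the gripper's body (75 mm by 177 mm) begins 78 mm behind the grasp point.
Start: joints at [-1.286, 0.3, 1.521, -0, 1.321, -0.067], TCP at [189.516, -516.308, 404.646] pointing down, gripper open.
Joint ranges: [-3.03, 3.03], [-0.79, 2.21], [0.23, 2.52], [-1.04, 4.18], [0, 3.07], [-2.55, 2.55]. Speed limits (rad/s): [2.22, 2.22, 2.57, 3.14, 3.14, 3.14].

## Interface

Orientations are given as [roll, pitch, yaw] about the fixed x, y, z axes, in that order (R = Rz(yaw) Ry(pitch) Rx(roll)).
In Python, from cell import manip gives the robot as it stands. The module is installed in compiled form; this text tells all that it offers.
- The arm moves only by the shell command python3 -m creep 'ROWS' [FORCE]. ROWS is a JSON object of lists of equal length, an entry for each row: "slide": the shift along the world's x, y, z in cm, a list of three; "turn": the turn about the world's z in rad; "claw": the opening, from 0 (shut) to 1 (fully open). A call has 1 to 8 rows; each row shifts and turns the commanded pose from where the row before left it; what a row does not reach is not made up. A row lasts 1/8 s, in which the tool goes at most 62.5 mm and 10.7 degrees, less where a joint would pass 70% of its speed; a pose out of reach is approached as far as the arm can. A call with a gripper value outside its range is refused whole. The fingers move at their own pace and stop on an object; FORCE is the grip in N (left out, the last holds). Time passes only in rows, so rows that do not move let the fingers close. It gives the time, the measured TCP pose, the force, the opening and the grip force at its end, in the units of the state.
- manip.read_state(): the state, without advancing time (a new reading comes with each control period).
- manip.camera(name): name is "side" or "top" or "wrist"; returns (picture, depth): 420x560x3 uint8, red, green, blue; 420x560 float32, mm along the optical axis (not along the pixel's ray), 0 where there is no reading.
- manip.calibration(name): a dict with "intrinsics" (3x3 intrinsics, pixels), "k1" (the pictures are not rectified: a ray, as slopes to the right and down, at radius r is drawn at 1 + k1 r^2 times it, then the intrinsics apply), "pose" (4x4, takes a point from camera to world coordinates). Camera axes: x right, y up, looking along -z (the intrinsics and any distortion apply to the point x, -y, -z); pixel columns grow to the right and rows downward; lengths in mm; the calibration is good to about 2 mm. A picture is of the moment at which its call begins: read the wrist's pose just before it. calibration takes no time and is no camera call; for the wrist camera it gives the pose at the moment of the call.
- manip.sign_off(): hands the job in; it is judged then, once.
Trained networks look in the newest picture that a camera, given by its name, has taken for a name from the list of things; names that differ only in an ending like _2 or _b are one class to them, and where a whole thing is asked for, a point or a joint stands for the part that bears it (a point fixed in the world has none). Each returns a list of dicts, best first, with "score" (0 to 1); they miss things now and then, are a little off and sometimes report something else, mostly with a low value. They report only what shows in the picture. A call takes as long as a camera call.
- manip.cut_out(query, camera): "mask" (420x560 bool, what is visible of it) and "position" ([column, row] in pixels, amid what is visible of it).
The state is a dict: "clock": time; "joints": joint angles; "qd": joint speeds; "effort": joint torques, N m; "eef_pos": TCP position; "eef_rot": TCP orientation; "wrist_force": force on the tool from outside, world axes, zero at the start; "moment": the same for the moment, N m; "finger_gap": finger opening in mm; "finger_force": force on a finger pad.
Only numpy, scipy, OpenCV 4.12 (cv2) and the standard library are available. Lean on these libraries where they do the work, as an engineer would, in place of code of your own. Each camera call takes 0.05 s, during which the arm holds its last target. There are 200 camera calls.

## Working session

There is one attempt and no reset: what is moved stays moved. The work goes in short steps, Python scripts to look and compute and a shell command to move; the robot and the scene stay as the last step left them, time stands still between calls to the robot, and variables do not carry over. Pictures are saved under pics/ and viewed, at most 10 in all, crops included, and the job is handed in when it is done.

```bash
mkdir -p pics; cat > h.py <<'E'
import numpy as np, cv2
from cell import manip
def world(cam, uv, depth=None, z=None, cal=None):
    """pixel(s) -> world, by depth along axis or by plane z"""
    c=cal or manip.calibration(cam); K=np.array(c["intrinsics"]); T=np.array(c["pose"]); k=c["k1"]
    uv=np.atleast_2d(uv).astype(float)
    d=np.c_[(uv[:,0]-K[0,2])/K[0,0],(uv[:,1]-K[1,2])/K[1,1]]
    s=d.copy()
    for _ in range(20): s=d/(1+k*(s**2).sum(1,keepdims=True))
    r=np.c_[s[:,0],-s[:,1],-np.ones(len(s))]
    if z is None: return (r*np.atleast_1d(depth)[:,None])@T[:3,:3].T+T[:3,3]
    w=r@T[:3,:3].T; return T[:3,3]+w*((z-T[2,3])/w[:,2])[:,None]
E
python3 - <<'E'
from h import *
im={}
for c in("top","side"):
    p,d=manip.camera(c); cv2.imwrite(f"pics/{c}0.png",p[:,:,::-1]); np.savez(f"{c}0.npz",p=p,d=d)
    print(c,np.array(manip.calibration(c)["pose"]).round(2).tolist())
    for q in("stud","rest","rail","jar_2","spool_0","tape_roll"):
        for r in manip.cut_out(q,c)[:2]:
            m=r["mask"]&(d>0); v,u=np.nonzero(m)
            if len(u)<5: continue
            w=world(c,np.c_[u,v],d[v,u]); zt=np.percentile(w[:,2],95)
            t=w[abs(w[:,2]-zt)<4]
            b=cv2.minAreaRect(t[:,:2].astype(np.float32))
            print(c,q,round(r["score"],2),np.round(r["position"]),len(u),"ztop",zt.round(1),"rect",np.round(b[0],1),np.round(b[1],1),round(b[2],1))
print({k:np.round(v,3) for k,v in manip.read_state().items()})
E
```

```text
top [[-0.0, 1.0, -0.08, 504.35], [-1.0, -0.0, -0.01, -65.72], [-0.01, 0.08, 1.0, 924.87], [0.0, 0.0, 0.0, 1.0]]
top rest 0.91 [361. 248.] 748 ztop 24.8 rect [ 499.2 -258.7] [60.2 73.9] 8.5
top rail 0.56 [215. 257.] 2355 ztop 22.7 rect [460.6  87.9] [ 56.1 228.8] 15.6
top rail 0.5 [365. 243.] 126 ztop 68.2 rect [ 500.1 -258.1] [ 9.2 24.3] 6.8
top jar_2 0.68 [168. 162.] 298 ztop 44.5 rect [686.3 193.7] [40.  40.7] 1.1
top jar_2 0.44 [213. 260.] 2326 ztop 22.7 rect [460.5  88. ] [ 55.9 228.8] 15.5
top spool_0 0.5 [353. 154.] 312 ztop 24.8 rect [ 703.5 -236.6] [42.  41.6] 35.1
top tape_roll 0.69 [290. 184.] 375 ztop 21.6 rect [653.5 -88.2] [56.8 58.7] 45.6
top tape_roll 0.54 [168. 164.] 261 ztop 44.5 rect [685.6 192.9] [39.7 37.7] 80.8
side [[0.96, 0.15, -0.25, 373.03], [-0.29, 0.43, -0.85, -787.37], [-0.02, 0.89, 0.45, 452.58], [0.0, 0.0, 0.0, 1.0]]
side rest 0.61 [264. 295.] 1058 ztop 23.8 rect [ 501.4 -260.2] [59.2 73.9] 8.8
side rest 0.34 [212. 211.] 1316 ztop 21.6 rect [463.   86.6] [ 57.8 230.8] 15.5
side rail 0.82 [212. 210.] 1275 ztop 21.6 rect [463.4  85. ] [ 57.8 227.6] 15.5
si
[... 216 characters left out ...]
-259.1] [59.2 75.9] 8.8
side tape_roll 0.68 [308. 232.] 479 ztop 20.0 rect [653.9 -90.3] [60.6 59.3] 23.2
side tape_roll 0.26 [282. 174.] 206 ztop 43.2 rect [686.3 190.7] [40.  39.5] 72.6
{'clock': np.float64(0.7), 'joints': array([-1.286,  0.3  ,  1.521,  0.   ,  1.321, -0.067]), 'qd': array([ 0.001, -0.002,  0.   , -0.   , -0.   ,  0.   ]), 'effort': array([ 3.0000e-03, -5.3157e+01, -3.5288e+01,  7.1000e-02,  2.1000e-02,
        0.0000e+00]), 'eef_pos': array([ 189.507, -516.318,  404.634]), 'eef_rot': array([-3.142, -0.   ,  0.352]), 'wrist_force': array([ 0.404, -0.619,  0.501]), 'moment': array([-0.04 , -0.011, -0.017]), 'finger_force': np.float64(0.0), 'finger_gap': np.float64(93.919)}
```

View pics/top0.png

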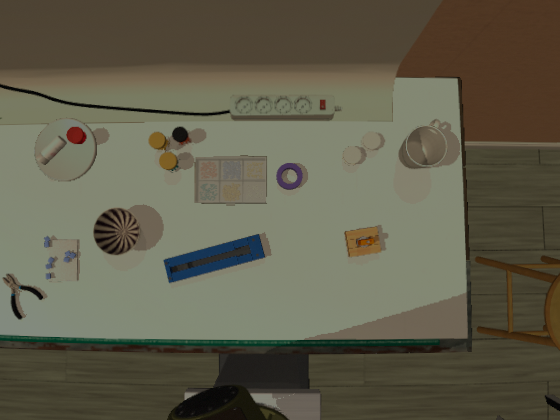

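View pics/side0.png

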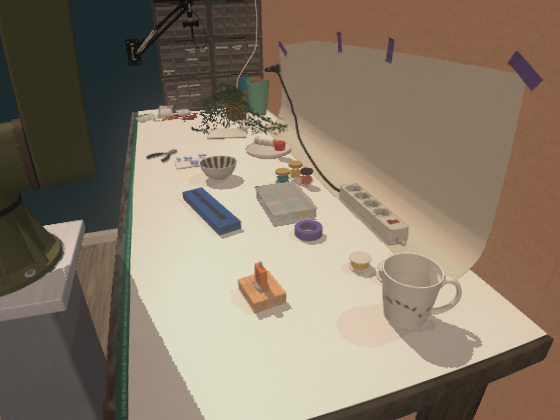

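The top view shows the rest with the orange stud at about (363,242) and the blue rail from about (168,268) to (262,247), with its slot running along it. The network sizes match (74×60, 230×56), so I'll move above the rest and look with the wrist camera.

```bash
python3 -m creep '{"slide":[[3.8,3.2,-0.8],[3.8,3.2,-0.8],[3.8,3.2,-0.8],[3.8,3.2,-0.8],[3.8,3.2,-0.8],[3.8,3.2,-0.8],[3.8,3.2,-0.8],[3.8,3.2,-0.8]],"turn":[0.17,0.17,0.17,0.17,0.17,0.17,0.17,0.17],"claw":[1,1,1,1,1,1,1,1]}' 30
cat > look.py <<'E'
import sys
from h import *
n=sys.argv[1]; cal=manip.calibration("wrist"); s=manip.read_state()
p,d=manip.camera("wrist"); cv2.imwrite(f"pics/{n}.png",p[:,:,::-1]); np.savez(f"{n}.npz",p=p,d=d,cal=cal)
print(s["eef_pos"].round(1),s["eef_rot"].round(3),"cam",np.array(cal["pose"])[:3,3].round(0))
for q in sys.argv[2:]:
    for r in manip.cut_out(q,"wrist")[:1]:
        m=r["mask"]&(d>0); v,u=np.nonzero(m); w=world("wrist",np.c_[u,v],d[v,u],cal=cal)
        print(q,round(r["score"],2),np.round(r["position"]),len(u),"z pct",np.percentile(w[:,2],[5,50,95]).round(1))
        for lo,hi in((17,26),(55,66),(66,80)):
            t=w[(w[:,2]>lo)&(w[:,2]<hi)]
            if len(t)>20: 
                b=cv2.minAreaRect(t[:,:2].astype(np.float32)); print("  z",lo,hi,len(t),np.median(t[:,2]).round(1),np.round(b[0],1),np.round(b[1],1),round(b[2],1))
E
python3 look.py w1 stud rest
```

```text
clock: 1.7
eef_pos: [494.6, -259.1, 340.5]
eef_rot: [3.141, 0.0, 1.717]
wrist_force: [-0.1, -0.9, 0.2]
finger_gap: 94.4
finger_force: 0.0
[ 494.6 -259.1  340.5] [3.141 0.    1.717] cam [ 483. -180.  321.]
stud 0.88 [283. 206.] 1074 z pct [13.1 60.2 69.4]
  z 17 26 151 25.3 [ 500.3 -262.5] [34.2 27. ] 84.8
  z 55 66 504 62.0 [ 500.1 -257.2] [11.7 29.9] 8.7
  z 66 80 62 71.6 [ 500.3 -257.1] [5.5 5.6] 57.8
rest 0.67 [272. 196.] 4686 z pct [16.4 22.1 23.3]
  z 17 26 4428 22.1 [ 500.4 -257.4] [60.1 74.2] 8.9
```

View pics/w1.png

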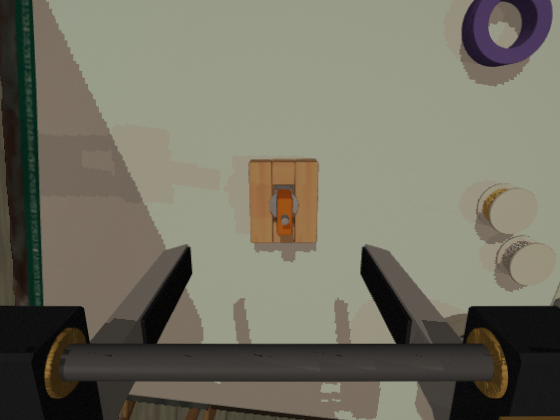

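The wrist view shows the stud at about (284,205), upright in the rest. The heights measure 22, 62 and 72 mm as they should. I'll descend and grasp.

```bash
python3 -m creep '{"slide":[[0.56,0.19,-2],[0,0,-3],[0,0,-3],[0,0,-2],[0,0,-1.05],[0,0,0],[0,0,0],[0,0,0]],"turn":[0.006,0,0,0,0,0,0,0],"claw":[1,1,1,1,1,1,0,0]}' 30
python3 -m creep '{"slide":[[0,0,0],[0,0,0],[0,0,0],[0,0,0]],"turn":[0,0,0,0],"claw":[0,0,0,0]}' 30
```

```text
clock: 2.85
eef_pos: [499.2, -258.5, 230.9]
eef_rot: [3.141, 0.001, 1.718]
wrist_force: [-0.0, -0.0, -0.3]
finger_gap: 77.3
finger_force: 0.0
clock: 3.35
eef_pos: [499.1, -258.4, 230.1]
eef_rot: [-3.142, -0.0, 1.718]
wrist_force: [0.3, -0.3, -0.7]
finger_gap: 37.6
finger_force: 0.0
```

```bash
python3 -m creep '{"slide":[[0,0,0],[0,0,0],[0,0,0],[0,0,0],[0,0,0]],"turn":[0,0,0,0,0],"claw":[0,0,0,0,0]}' 30; python3 -m creep '{"slide":[[0,0,1],[0,0,2],[0,0,2],[0,0,2]],"turn":[0,0,0,0],"claw":[0,0,0,0]}' 30
```

```text
clock: 3.98
eef_pos: [499.2, -258.4, 230.2]
eef_rot: [3.141, 0.0, 1.718]
wrist_force: [2.8, 0.8, -1.6]
finger_gap: 11.6
finger_force: 30.0
clock: 4.47
eef_pos: [498.9, -258.4, 300.8]
eef_rot: [-3.141, -0.0, 1.718]
wrist_force: [-0.1, 0.0, -1.9]
finger_gap: 11.9
finger_force: 30.0
```

```bash
python3 -m creep '{"slide":[[-0.3,4,1],[-0.3,4,1],[-0.3,4,0],[-0.3,4,0],[-0.2,3.8,0],[0,0,0]],"turn":[0.03,0.03,0.03,0.033,0,0],"claw":[0,0,0,0,0,0]}' 30
python3 look.py w2 stud rail
python3 - <<'E'
from h import *
z=np.load("w2.npz",allow_pickle=True); p,d,cal=z["p"],z["d"],z["cal"].item()
v,u=np.mgrid[0:420,0:560]; v,u=v.ravel(),u.ravel()
ok=d.ravel()>0; w=world("wrist",np.c_[u,v],np.where(ok,d.ravel(),1),cal=cal)
rgb=p.reshape(-1,3).astype(int)
blue=(rgb[:,2]>rgb[:,0]+40)&ok&(abs(w[:,2]-20)<4)
b=cv2.minAreaRect(w[blue][:,:2].astype(np.float32)); print("blue",np.round(b[0],1),np.round(b[1],1),b[2],np.median(w[blue,2]))
np.save("w2w.npy",w.reshape(420,560,3))
E
```

```text
clock: 5.22
eef_pos: [484.8, -58.7, 320.3]
eef_rot: [-3.141, -0.0, 1.843]
wrist_force: [0.1, 0.0, -1.1]
finger_gap: 11.7
finger_force: 30.0
[484.8 -58.7 320.3] [-3.141 -0.     1.843] cam [463.  19. 301.]
stud 0.79 [276. 262.] 2294 z pct [102.9 151.7 161.6]
rail 0.71 [296.  81.] 12644 z pct [ 3.  19.9 21.4]
  z 17 26 9728 20.2 [475.6  37.2] [ 56.2 122.8] 15.2
blue [475.7  37.6] [ 55.3 122.2] 15.140970230102539 20.241198112760117
```

View pics/w2.png

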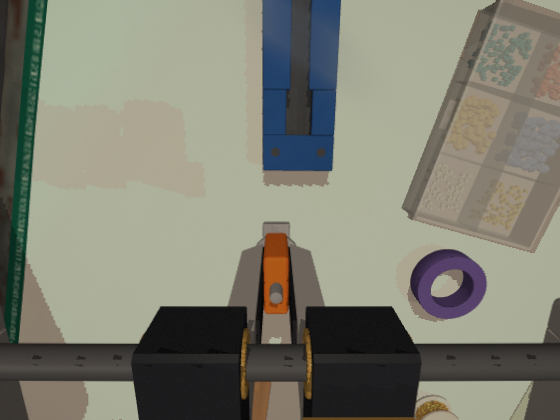

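The stud is held upright at about (276,262) and the rail's near end is at about (298,170). The window is at about (298,113). Next I'll measure the window and the stud's offset in the hand.

```bash
python3 - <<'E'
from h import *
z=np.load("w2.npz",allow_pickle=True); p,d,cal=z["p"].astype(int),z["d"],z["cal"].item(); w=np.load("w2w.npy")
a=np.deg2rad(105.14); t=np.array([np.cos(a),np.sin(a)]); n=np.array([np.sin(a),-np.cos(a)]) # n = to robot's far side
low=(w[...,2]<17)&(w[...,2]>-3)&(d>0)
# lip edges of the window/slot: rail coordinates of blue top pixels
end=np.array([491.7,-21.4]); xy=w[...,:2]-end
s=xy@t; q=xy@n
top=(abs(w[...,2]-20)<3)&(p[...,2]>p[...,0]+30)
for lo,hi in((2,22),(33,40),(42,48),(50,57),(66,75),(80,95),(100,115)):
    m=top&(s>lo)&(s<hi)&(abs(q)<35); L=q[m&(q<0)]; R=q[m&(q>0)]
    print(lo,hi,"outer",np.percentile(L,1).round(1),np.percentile(R,99).round(1),"inner",np.percentile(L,98).round(1),np.percentile(R,2).round(1))
m=top&(abs(q)<6); print("window near edge s",np.percentile(s[m],99).round(1),"expect 28")
m=top&(abs(q)>7.8)&(abs(q)<9); print("s gap between:", np.sort(np.histogram(s[m],bins=range(0,120,3))[0].tolist()), np.histogram(s[m],bins=range(0,120,3))[0])
# held stud
r=manip.read_state(); c=r["eef_pos"][:2]
or_=(p[...,0]>p[...,2]+60)&(w[...,2]>120)&(w[...,2]<175)&(np.hypot(*(w[...,:2]-c).transpose(2,0,1))<40)
zt=np.percentile(w[or_][:,2],[50,95]); print("orange z",zt)
g=or_&(abs(w[...,2]-zt[0])<2.5); b=cv2.minAreaRect(w[g][:,:2].astype(np.float32)); print("grip top",np.round(b[0],1),np.round(b[1],1),b[2])
k=(w[...,2]>zt[0]+6)&(w[...,2]<zt[0]+13)&(np.hypot(*(w[...,:2]-c).transpose(2,0,1))<12); 
if k.sum()>5: bp=cv2.minAreaRect(w[k][:,:2].astype(np.float32)); print("pin",k.sum(),np.round(bp[0],1),np.round(bp[1],1),np.median(w[k][:,2]))
print("tcp",c, "head pts"); 
h=(w[...,2]>80)&(w[...,2]<112)&(np.hypot(*(w[...,:2]-c).transpose(2,0,1))<40)&(p.max(2)-p.min(2)<40)
v,u=np.nonzero(h); hw=w[h]; print(len(u), np.percentile(hw[:,2],[2,50,98]).round(1)); rel=hw[:,:2]-c; print("head along",np.percentile(rel@t,[1,99]).round(1),"across",np.percentile(rel@n,[1,99]).round(1))
E
```

```text
2 22 outer -27.6 27.3 inner -0.6 0.4
33 40 outer -27.6 27.1 inner -10.4 10.0
42 48 outer -27.6 27.2 inner -10.6 10.2
50 57 outer -27.5 27.4 inner -10.7 10.0
66 75 outer -27.5 27.1 inner -8.0 7.1
80 95 outer -27.5 27.1 inner -7.6 7.2
100 115 outer -27.5 27.3 inner -8.0 7.2
window near edge s 27.3 expect 28
s gap between: [ 0  0  0  0  0  0  0  0  0  0  3  8  8  8  9  9 10 11 11 11 12 13 13 13
 14 14 14 14 14 14 15 15 16 16 16 16 17 18 19] [ 9  8  8  8 11 11 13 15 14  3  0  0  0  0  0  0  0  0  0  0 10 16 16 14
 14 14 16 17 14 13 11  9 13 14 18 19 16 12 15]
orange z [151.82060374 153.19824791]
grip top [484.1 -58. ] [11.8 30.3] 16.239011764526367
pin 238 [483.7 -56.8] [12.3 12.4] 162.0685286639787
tcp [485.11029075 -60.95782174] head pts
303 [ 99.9 103.1 104.9]
head along [10.4 18.1] across [-7.9  7. ]
```

```bash
python3 -m creep '{"slide":[[-0.2,3,-1],[-0.2,3,-2],[-0.06,2.2,-2],[0,0,-1.7],[0,0,0],[0,0,0],[0,0,0]],"turn":[-0.008,0,0,0,0,0,0],"claw":[0,0,0,0,0,0,0]}' 30
cat > rel.py <<'E'
import sys
from h import *
cal=manip.calibration("wrist"); s0=manip.read_state(); p,d=manip.camera("wrist"); s1=manip.read_state()
cv2.imwrite(f"pics/{sys.argv[1]}.png",p[:,:,::-1]); p=p.astype(int)
print(s0["eef_pos"].round(1),s1["eef_pos"].round(1),s0["eef_rot"].round(3))
v,u=np.mgrid[0:420,0:560]; w=world("wrist",np.c_[u.ravel(),v.ravel()],np.maximum(d.ravel(),1),cal=cal).reshape(420,560,3)
a=np.deg2rad(105.14); t=np.array([np.cos(a),np.sin(a)]); n=np.array([np.sin(a),-np.cos(a)])
end=np.array([491.7,-21.4]); c=s0["eef_pos"]; xy=w[...,:2]-end; s=xy@t; q=xy@n
top=(abs(w[...,2]-20)<3)&(p[...,2]>p[...,0]+30)&(d>0)
for lo in range(0,180,20):
    m=top&(s>lo)&(s<lo+20)&(abs(q)<35); L=q[m&(q<0)]; R=q[m&(q>0)]
    if len(L)>20 and len(R)>20: print(lo,"outer",np.percentile(L,1).round(1),np.percentile(R,99).round(1),"inner",np.percentile(L,98).round(1),np.percentile(R,2).round(1))
m=top&(abs(q)>8.5)&(abs(q)<9.7); print("far window edge s (62):",[int(x) for x in np.histogram(s[m],bins=range(56,70))[0]])
zg=c[2]-180-32+43.8-0.1
zg=c[2]-223.2+55
near=np.hypot(*(w[...,:2]-c[:2]).transpose(2,0,1))<40
g=near&(abs(w[...,2]-zg)<3)&(p[...,0]>p[...,2]+60)
b=cv2.minAreaRect(w[g][:,:2].astype(np.float32)); e=np.array(b[0])-end
print("grip",g.sum(),np.median(w[g][:,2]).round(1),"exp",zg.round(1),np.round(b[0],1),np.round(b[1],1),round(b[2],2),"s,q",(e@t).round(1),(e@n).round(1),"rel tcp",((b[0]-c[:2])@t).round(1),((b[0]-c[:2])@n).round(1))
E
python3 rel.py w3
```

```text
clock: 6.25
eef_pos: [480.7, 21.1, 253.9]
eef_rot: [3.14, 0.0, 1.832]
wrist_force: [-0.2, 0.3, -1.1]
finger_gap: 11.7
finger_force: 30.0
[480.7  21.1 253.9] [480.7  21.2 253.8] [3.14  0.    1.832]
20 outer -27.4 27.6 inner -14.5 15.4
40 outer -27.3 27.5 inner -10.4 10.2
60 outer -27.3 27.4 inner -7.7 7.5
80 outer -27.4 27.4 inner -7.4 7.4
100 outer -27.3 27.4 inner -7.7 7.3
120 outer -27.5 27.4 inner -7.5 7.1
140 outer -27.4 27.3 inner -7.7 7.0
160 outer -27.6 27.3 inner -7.6 6.9
far window edge s (62): [0, 0, 0, 0, 0, 2, 5, 8, 7, 4, 6, 8, 3]
grip 1216 85.7 exp 85.7 [480.3  21.8] [11.7 30.2] 15.81 s,q 44.7 0.3 rel tcp 0.8 -0.2
```

View pics/w3.png

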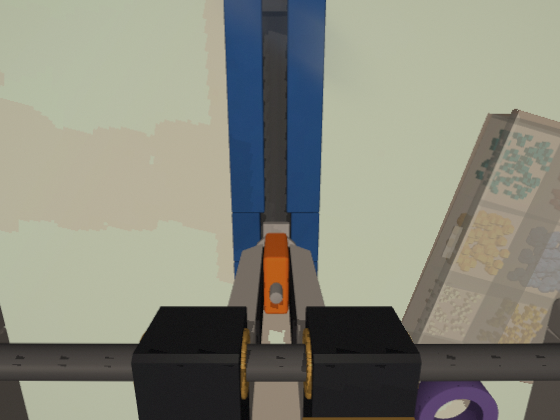

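The stud is centred over the window: s is 44.7 against a target of 45, and the lateral offset is 0.3 mm. I'll lower it gently.

```bash
python3 -m creep '{"slide":[[0,0,-0.6],[0,0,-0.6],[0,0,-0.4],[0,0,-0.4],[0,0,0]],"turn":[0,0,0,0,0],"claw":[0,0,0,0,0]}' 30; python3 -m creep '{"slide":[[0,0,-0.2],[0,0,-0.2],[0,0,-0.1],[0,0,0],[0,0,0]],"turn":[0,0,0,0,0],"claw":[0,0,0,0,0]}' 30
```

```text
clock: 6.92
eef_pos: [480.5, 21.6, 232.8]
eef_rot: [-3.141, -0.0, 1.833]
wrist_force: [-0.1, -0.1, -1.5]
finger_gap: 11.7
finger_force: 30.0
clock: 7.55
eef_pos: [480.5, 21.6, 228.1]
eef_rot: [3.142, 0.0, 1.833]
wrist_force: [0.0, 0.1, -1.4]
finger_gap: 12.1
finger_force: 30.0
```

```bash
python3 -m creep '{"slide":[[-0.157,0.579,0],[-0.157,0.579,0],[-0.157,0.579,0],[-0.157,0.579,0],[-0.157,0.579,0],[-0.157,0.579,0],[-0.157,0.579,0],[-0.157,0.579,0]],"turn":[0,0,0,0,0,0,0,0],"claw":[0,0,0,0,0,0,0,0]}' 25; python3 -m creep '{"slide":[[-0.104,0.386,0],[-0.104,0.386,0],[0,0,0]],"turn":[0,0,0],"claw":[0,0,0]}' 25
cat > chk.py <<'E'
from h import *
s=manip.read_state(); a=np.deg2rad(105.14); t=np.array([np.cos(a),np.sin(a)]); n=np.array([np.sin(a),-np.cos(a)])
e=s["eef_pos"]; r=e[:2]-[491.7,-21.4]; f=s["wrist_force"]
ft=f[:2]@t
print("clk",round(s["clock"],2),"x_rail",round(r@t+0.8-115,1),"q",round(r@n-.2,1),"z",e[2].round(1),"yaw",s["eef_rot"][2].round(3),"Ft",ft.round(1),"Fn",(f[:2]@n).round(1),"Fz",f[2].round(1),"Mz",s["moment"][2].round(2),"gap",s["finger_gap"].round(1))
raise SystemExit(ft<-4)
E
python3 chk.py
```

```text
clock: 8.55
eef_pos: [467.8, 68.3, 228.2]
eef_rot: [3.142, -0.0, 1.833]
wrist_force: [0.3, 0.3, -0.1]
finger_gap: 12.1
finger_force: 25.0
clock: 8.93
eef_pos: [465.8, 75.8, 228.1]
eef_rot: [-3.142, 0.0, 1.833]
wrist_force: [0.4, -0.1, -2.4]
finger_gap: 11.6
finger_force: 25.0Traceback (most recent call last):
  File "chk.py", line 5, in <module>
    print("clk",round(s["clock"],2),"x_rail",round(r@t+0.8-115,1),"q",round(r@n-.2,1),"z",e[2].round(1),"yaw",s["eef_rot"][2].round(3),"Ft",ft.round(1),"Fn",(f[:2]@n).round(1),"Fz",f[2].round(1),"Mz",s["moment"][2].round(2),"gap",s["finger_gap"].round(1))
                                                                                                                                                                                                                                      ^^^^^^^^^^^^^^^^^^^^^
AttributeError: 'float' object has no attribute 'round'
```

```bash
sed -i 's/s\["finger_gap"\].round(1)/round(float(s["finger_gap"]),1)/' chk.py; python3 chk.py
python3 -m creep '{"slide":[[-0.052,0.193,0],[-0.052,0.193,0],[-0.052,0.193,0],[-0.052,0.193,0]],"turn":[0,0,0,0],"claw":[0,0,0,0]}' 25 >/dev/null; python3 chk.py &&
python3 -m creep '{"slide":[[-0.052,0.193,0],[-0.052,0.193,0],[-0.052,0.193,0]],"turn":[0,0,0],"claw":[0,0,0]}' 25 >/dev/null; python3 chk.py &&
python3 -m creep '{"slide":[[-0.052,0.193,0],[-0.052,0.193,0],[-0.052,0.193,0]],"turn":[0,0,0],"claw":[0,0,0]}' 25 >/dev/null; python3 chk.py &&
python3 -m creep '{"slide":[[-0.052,0.193,0],[-0.052,0.193,0],[-0.052,0.193,0]],"turn":[0,0,0],"claw":[0,0,0]}' 25 >/dev/null; python3 chk.py
```

```text
clk 8.93 x_rail -13.6 q 0.2 z 228.1 yaw 1.833 Ft -0.2 Fn 0.4 Fz -2.4 Mz -0.04 gap 11.6
clk 9.43 x_rail -5.7 q 0.2 z 228.2 yaw 1.833 Ft -0.1 Fn -0.2 Fz 0.2 Mz -0.05 gap 11.8
clk 9.43 x_rail -5.7 q 0.2 z 228.2 yaw 1.833 Ft -0.1 Fn -0.2 Fz 0.2 Mz -0.05 gap 11.8
clk 9.43 x_rail -5.7 q 0.2 z 228.2 yaw 1.833 Ft -0.1 Fn -0.2 Fz 0.2 Mz -0.05 gap 11.8
clk 9.43 x_rail -5.7 q 0.2 z 228.2 yaw 1.833 Ft -0.1 Fn -0.2 Fz 0.2 Mz -0.05 gap 11.8False
False
False
False
False
```

```bash
sed -i 's/SystemExit(ft<-4)/SystemExit(int(ft<-4))/' chk.py
python3 -m creep '{"slide":[[-0.052,0.193,0],[-0.052,0.193,0],[-0.052,0.193,0]],"turn":[0,0,0],"claw":[0,0,0]}' 25 >/dev/null; python3 chk.py || exit
python3 -m creep '{"slide":[[-0.052,0.193,0],[-0.052,0.193,0],[-0.052,0.193,0]],"turn":[0,0,0],"claw":[0,0,0]}' 25 >/dev/null; python3 chk.py || exit
python3 -m creep '{"slide":[[-0.052,0.193,0],[-0.052,0.193,0],[-0.052,0.193,0]],"turn":[0,0,0],"claw":[0,0,0]}' 25 >/dev/null; python3 chk.py || exit
python3 -m creep '{"slide":[[-0.052,0.193,0],[-0.052,0.193,0],[-0.052,0.193,0]],"turn":[0,0,0],"claw":[0,0,0]}' 25 >/dev/null; python3 chk.py || exit
python3 -m creep '{"slide":[[-0.052,0.193,0],[-0.052,0.193,0],[-0.052,0.193,0]],"turn":[0,0,0],"claw":[0,0,0]}' 25 >/dev/null; python3 chk.py || exit
python3 -m creep '{"slide":[[-0.052,0.193,0],[-0.052,0.193,0],[-0.052,0.193,0]],"turn":[0,0,0],"claw":[0,0,0]}' 25 >/dev/null; python3 chk.py || exit
```

```text
clk 9.8 x_rail 0.3 q 0.2 z 228.1 yaw 1.833 Ft -0.4 Fn 0.1 Fz -1.3 Mz -0.01 gap 11.9
clk 10.18 x_rail 6.3 q 0.2 z 228.1 yaw 1.833 Ft 0.5 Fn -0.6 Fz -0.9 Mz 0.03 gap 12.1
clk 10.55 x_rail 12.3 q 0.2 z 228.1 yaw 1.833 Ft 0.5 Fn -0.4 Fz -2.2 Mz 0.03 gap 11.6
clk 10.93 x_rail 18.3 q 0.2 z 228.1 yaw 1.833 Ft 0.0 Fn -0.2 Fz -1.7 Mz -0.05 gap 12.1
clk 11.3 x_rail 24.3 q 0.3 z 228.1 yaw 1.833 Ft 0.3 Fn 0.6 Fz -1.8 Mz 0.0 gap 11.8
clk 11.68 x_rail 30.3 q 0.3 z 228.2 yaw 1.833 Ft -1.1 Fn -0.0 Fz -1.4 Mz -0.01 gap 11.8
```

```bash
python3 -m creep '{"slide":[[-0.052,0.193,0],[-0.052,0.193,0],[-0.052,0.193,0]],"turn":[0,0,0],"claw":[0,0,0]}' 25 >/dev/null; python3 chk.py || exit
python3 -m creep '{"slide":[[-0.052,0.193,0],[-0.052,0.193,0],[-0.052,0.193,0]],"turn":[0,0,0],"claw":[0,0,0]}' 25 >/dev/null; python3 chk.py || exit
python3 -m creep '{"slide":[[-0.052,0.193,0],[-0.052,0.193,0],[-0.052,0.193,0]],"turn":[0,0,0],"claw":[0,0,0]}' 25 >/dev/null; python3 chk.py || exit
python3 -m creep '{"slide":[[-0.052,0.193,0],[-0.052,0.193,0],[-0.052,0.193,0]],"turn":[0,0,0],"claw":[0,0,0]}' 25 >/dev/null; python3 chk.py || exit
python3 -m creep '{"slide":[[-0.052,0.193,0],[-0.052,0.193,0],[-0.052,0.193,0]],"turn":[0,0,0],"claw":[0,0,0]}' 25 >/dev/null; python3 chk.py || exit
python3 -m creep '{"slide":[[-0.052,0.193,0],[-0.052,0.193,0],[-0.052,0.193,0]],"turn":[0,0,0],"claw":[0,0,0]}' 25 >/dev/null; python3 chk.py || exit
```

```text
clk 12.05 x_rail 36.3 q 0.3 z 228.2 yaw 1.833 Ft -0.5 Fn 0.3 Fz -2.1 Mz -0.02 gap 12.1
clk 12.43 x_rail 42.3 q 0.3 z 228.1 yaw 1.833 Ft -0.4 Fn 0.6 Fz -1.3 Mz -0.02 gap 12.0
clk 12.8 x_rail 48.3 q 0.3 z 228.1 yaw 1.833 Ft -3.3 Fn -0.0 Fz -0.9 Mz 0.02 gap 11.8
clk 13.18 x_rail 53.5 q 0.4 z 228.6 yaw 1.833 Ft -10.7 Fn -2.0 Fz 4.3 Mz 0.03 gap 12.0
```

Contact is felt: Ft is −10.7 N. I'll check whether the stud slipped in the fingers.

```bash
python3 rel.py w4; python3 chk.py
```

```text
[448.5 140.7 228.6] [448.4 140.8 228.6] [3.141e+00 2.000e-03 1.833e+00]
40 outer -15.2 15.9 inner -10.4 10.4
60 outer -14.3 15.0 inner -7.5 7.6
100 outer -9.0 9.2 inner -7.1 7.2
140 outer -27.6 27.7 inner -23.0 23.4
160 outer -27.5 27.5 inner -8.1 7.9
far window edge s (62): [0, 0, 0, 0, 0, 1, 2, 6, 6, 5, 3, 6, 4]
grip 1227 60.5 exp 60.4 [448.3 140. ] [11.8 29.9] 15.8 s,q 167.1 0.3 rel tcp -0.6 -0.3
clk 13.22 x_rail 53.7 q 0.4 z 228.6 yaw 1.833 Ft -10.7 Fn -2.5 Fz 4.2 Mz 0.07 gap 12.0
```

View pics/w4.png

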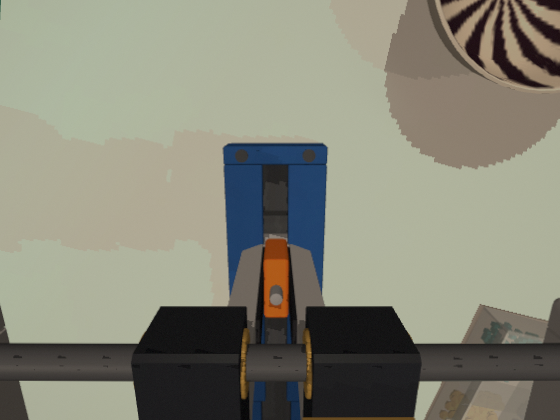

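```bash
python3 -m creep '{"slide":[[0.026,-0.097,0],[0,0,0],[0,0,0],[0,0,0],[0,0,0],[0,0,0]],"turn":[0,0,0,0,0,0],"claw":[0,0,0.25,0.25,0.25,0.25]}' 25; python3 rel.py w5; python3 chk.py
```

```text
clock: 13.98
eef_pos: [448.4, 140.3, 228.1]
eef_rot: [-3.142, -0.0, 1.833]
wrist_force: [-0.6, -0.7, -0.1]
finger_gap: 23.3
finger_force: 0.0
[448.4 140.3 228.1] [448.4 140.3 228.1] [-3.142 -0.     1.833]
40 outer -26.9 27.5 inner -10.1 10.7
60 outer -26.4 26.5 inner -7.2 7.3
100 outer -18.0 18.1 inner -7.3 7.0
120 outer -16.5 16.1 inner -7.3 7.5
140 outer -13.7 14.0 inner -7.6 8.5
160 outer -27.5 27.4 inner -7.6 7.6
far window edge s (62): [0, 0, 0, 0, 0, 1, 4, 8, 4, 3, 5, 5, 3]
grip 1239 60.3 exp 59.9 [448.3 139.6] [11.6 29.8] 15.47 s,q 166.8 0.1 rel tcp -0.6 -0.3
clk 14.03 x_rail 53.2 q 0.3 z 228.1 yaw 1.833 Ft 0.9 Fn 0.1 Fz 1.1 Mz -0.02 gap 23.2
```

The stud stands free and upright with its centre at rail x ≈ 52 mm, at the stop, so the pocket centre is at about 47. I'll recentre, regrip, back off 4.9 mm and start turning.

```bash
python3 -m creep '{"slide":[[-0.013,-0.066,0],[0,0,0],[0,0,0],[0,0,0],[0,0,0],[0,0,0]],"turn":[0.002,0,0,0,0,0],"claw":[0.25,0.25,0,0,0,0]}' 25; python3 chk.py
python3 -m creep '{"slide":[[0.064,-0.237,0],[0.064,-0.237,0],[0,0,0]],"turn":[0,0,0],"claw":[0,0,0]}' 25; python3 chk.py
python3 -m creep '{"slide":[[0,0,0],[0,0,0],[0,0,0]],"turn":[0.1,0.1,0.1],"claw":[0,0,0]}' 25; python3 chk.py
```

```text
clock: 14.78
eef_pos: [448.3, 139.6, 228.2]
eef_rot: [-3.142, 0.0, 1.835]
wrist_force: [0.4, 0.2, 0.1]
finger_gap: 11.7
finger_force: 25.0
clk 14.78 x_rail 52.6 q -0.0 z 228.2 yaw 1.835 Ft 0.1 Fn 0.4 Fz 0.1 Mz -0.04 gap 11.7
clock: 15.15
eef_pos: [449.7, 134.7, 228.1]
eef_rot: [3.142, 0.0, 1.835]
wrist_force: [0.8, -1.9, 0.7]
finger_gap: 11.8
finger_force: 25.0
clk 15.15 x_rail 47.4 q -0.0 z 228.1 yaw 1.835 Ft -2.0 Fn 0.3 Fz 0.7 Mz -0.05 gap 11.8
clock: 15.52
eef_pos: [449.7, 134.9, 228.2]
eef_rot: [3.141, 0.0, 2.138]
wrist_force: [0.4, 1.1, 0.7]
finger_gap: 11.9
finger_force: 25.0
clk 15.53 x_rail 47.6 q 0.0 z 228.2 yaw 2.138 Ft 1.0 Fn 0.6 Fz 0.7 Mz -0.01 gap 11.9
```

It has turned 17° with no moment, so it is free. I'll continue to the full quarter turn.

```bash
python3 -m creep '{"slide":[[0,0,0],[0,0,0],[0,0,0],[0,0,0]],"turn":[0.12,0.12,0.12,0.12],"claw":[0,0,0,0]}' 25; python3 chk.py; python3 -m creep '{"slide":[[0,0,0],[0,0,0],[0,0,0],[0,0,0],[0,0,0],[0,0,0],[0,0,0],[0,0,0]],"turn":[0.12,0.12,0.12,0.12,0.12,0.12,0.068,0],"claw":[0,0,0,0,0,0,0,0]}' 25; python3 chk.py
```

```text
clock: 16.02
eef_pos: [449.3, 134.8, 228.1]
eef_rot: [-3.14, -0.001, 2.619]
wrist_force: [-4.9, -2.3, 6.3]
finger_gap: 11.8
finger_force: 25.0
clk 16.02 x_rail 47.6 q -0.3 z 228.1 yaw 2.619 Ft -1.0 Fn -5.3 Fz 6.3 Mz -0.11 gap 11.8
clock: 17.02
eef_pos: [449.0, 134.6, 228.1]
eef_rot: [-3.141, -0.003, -2.879]
wrist_force: [-9.4, -4.2, 8.8]
finger_gap: 11.9
finger_force: 25.0
clk 17.02 x_rail 47.5 q -0.6 z 228.1 yaw -2.879 Ft -1.6 Fn -10.2 Fz 8.8 Mz 0.02 gap 11.9
```

```bash
python3 -m creep '{"slide":[[0,0,0],[0,0,0],[0,0,0],[0,0,0],[0,0,0]],"turn":[0,0,0,0,0],"claw":[0.25,0.25,0.25,0.25,0.25]}' 25; python3 rel.py w6; python3 chk.py
```

```text
clock: 17.65
eef_pos: [449.6, 134.9, 228.1]
eef_rot: [-3.142, 0.0, -2.88]
wrist_force: [-0.9, 0.9, -1.0]
finger_gap: 23.6
finger_force: 0.0
[449.6 134.9 228.1] [449.6 134.9 228.1] [-3.142  0.    -2.88 ]
0 outer -28.1 27.1 inner -0.5 0.5
20 outer -28.2 27.1 inner -1.1 1.0
40 outer -28.3 27.3 inner -10.6 9.8
60 outer -28.3 27.3 inner -7.7 6.8
80 outer -28.3 27.3 inner -7.9 6.7
100 outer -28.3 27.4 inner -8.2 6.7
120 outer -28.3 27.2 inner -8.1 6.7
140 outer -28.2 27.3 inner -8.4 10.4
160 outer -28.4 26.8 inner -8.4 9.8
far window edge s (62): [0, 0, 0, 0, 1, 1, 3, 6, 6, 6, 5, 9, 6]
grip 1183 60.0 exp 59.9 [450.3 135.1] [30.1 11.4] 15.48 s,q 161.8 0.9 rel tcp -0.0 0.7
clk 17.7 x_rail 47.7 q -0.0 z 228.1 yaw -2.88 Ft 0.3 Fn 0.1 Fz 0.3 Mz 0.01 gap 23.5
```

View pics/w6.png

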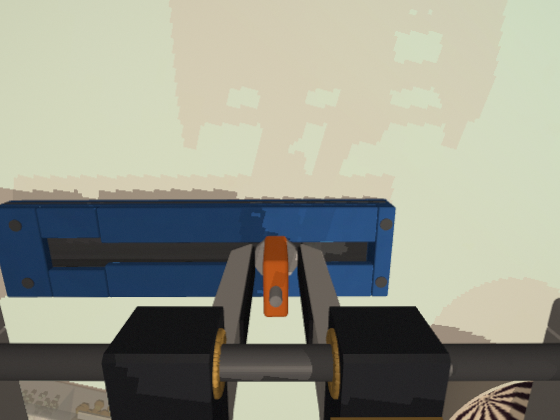

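The grip stands square across the slot (within 0.4°), collar down, in the pocket at x ≈ 47. I'll open, retreat and check.

```bash
python3 -m creep '{"slide":[[0,0,0],[0,0,0],[0,0,1],[0,0,2],[0,0,3],[0,0,4],[0,0,4],[0,0,0]],"turn":[0,0,0,0,0,0,0,0],"claw":[0.5,0.5,0.5,0.5,0.5,0.5,0.5,0.5]}'; python3 look.py w7 stud jar_2 tape_roll
```

```text
clock: 18.7
eef_pos: [449.6, 134.9, 371.4]
eef_rot: [-3.141, 0.006, -2.88]
wrist_force: [-0.9, 1.0, -1.2]
finger_gap: 46.8
finger_force: 0.0
[449.6 134.9 371.4] [-3.141  0.006 -2.88 ] cam [372. 114. 351.]
stud 0.89 [277. 198.] 762 z pct [23.5 59.2 67.9]
  z 17 26 202 24.2 [449.  134.8] [21.8 24.1] 15.0
  z 55 66 421 59.9 [450.  135.1] [29.6 11.4] 14.9
  z 66 80 44 70.1 [450.2 134.8] [5.  5.6] 54.9
jar_2 0.63 [278. 402.] 1141 z pct [10.6 41.6 43.1]
  z 17 26 136 21.1 [678.6 193.9] [19.3 34. ] 14.7
tape_roll 0.76 [ 30. 319.] 2417 z pct [ 3.  18.1 20. ]
  z 17 26 1370 19.1 [654.8 -85.7] [59.9 60.8] 69.3
```

View pics/w7.png

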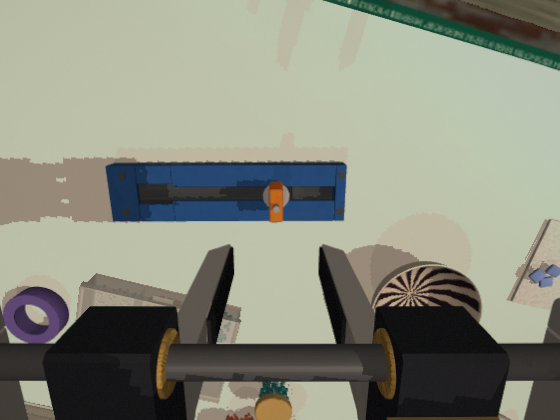

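The stud at about (277,198) stands upright and square across the slot. Its collar is at 24 mm and its grip top at 60 mm, and the gripper is clear. The jar and tape roll are where they were, and the arm never went near the spool. I'm handing in.

```bash
python3 -m creep '{"slide":[[0,0,0],[0,0,0]],"turn":[0,0],"claw":[0.5,0.5]}' >/dev/null; python3 -c "
from cell import manip; print(manip.sign_off())"
```

```text
the job is handed in; nothing more can be done
None
```

I handed the job in at about 19 s: the stud is released, upright and square across the slot in the pocket (rail x ≈ 47 mm), and the jar and tape roll are where they were (I did not re-check the spool); no verdict came back.

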